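# Pull a take-away order through the pass and scan it out

### The arm

A 6-joint arm with a two-finger parallel gripper is mounted at the origin on the work surface. World frame = base frame: x ahead of the robot, y to its left, z up, the work surface at z = 0. Lengths are in m, angles in rad, forces in N, time in s.
With the tool pointing down it reaches from about 0.3 to 0.875 m from the base axis. Payload 6.4 kg.
Tool frame: the origin (TCP) lies at the centre of the arm's flange, where the gripper is bolted on; the fingertips stand 166 mm ahead of it and the grasp point (between the pads) lies 147 mm ahead of it; z points along the fingers, y is the line along which they close (so a half turn about z gives the same grasp; the last joint's range is limited). The gripper opens to 88 mm and grips with 3 to 60 N. Pads are 18 mm wide; open, the fingers measure 123 mm over their backs; the gripper's body (75 mm by 187 mm) begins 45 mm behind the grasp point.
Start: joints at [-1.434, 0.181, 1.607, -0, 1.354, -0.206], TCP at [0.193, -0.542, 0.405] pointing down, gripper open.
Joint ranges: [-2.99, 2.99], [-0.89, 2.07], [0.3, 2.58], [-1.14, 4.28], [0, 2.63], [-3.12, 3.12]. Speed limits (rad/s): [2.57, 2.57, 3.01, 3.14, 3.14, 3.14].

### API

Orientations are given as a rotation vector (axis times angle).
In Python, from workcell import manip gives the robot as it stands. The module is installed in compiled form; this text tells all that it offers.
- The arm moves only by the tool play_rows, never from a script. Its argument "motion" is a list of rows, each a list of 7 numbers: the finger opening in mm, from 0 to 88.1, then the shift along the tool's x, y, z in mm, then the turn, a rotation vector about the tool's x, y, z in degrees. A call has 1 to 5 rows; each row is the pose to reach, as a shift and turn from the pose commanded when the call began, along the tool's axes at that moment; what a row does not reach only later rows make up. A row lasts 1/10 s, in which the tool goes at most 50 mm and 8.59 degrees, less where a joint would pass 70% of its speed; a pose out of reach is approached as far as the arm can. A call with a gripper value outside its range is refused whole. The fingers move at their own pace and stop on an object; "newtons" is the grip in N (left out, the last holds). Time passes only in rows, so rows that repeat a pose let the fingers close. It gives the time, the measured TCP pose, the force, the opening and the grip force at its end, in the units of the state.
- manip.observe(): the state, without advancing time (a new reading comes with each control period).
- manip.grab_frame(name): name is "side" or "top" or "wrist"; returns a dict with "img" (400x640x3 uint8, red, green, blue), "z_map" (400x640 float32, m along the optical axis (not along the pixel's ray), 0 where there is no reading), "mtx" (3x3 intrinsics, pixels), "rvec" (rotation vector, rad) and "tvec" (3), from world to camera coordinates, as OpenCV has them. Camera axes: x right, y down, z forward; pixel columns grow to the right and rows downward; lengths in m; the calibration is good to about 2 mm. A picture is of the moment at which its call begins.
- manip.finish_job(): hands the job in; it is judged then, once.
The state is a dict: "t": time; "joints": joint angles; "joint_velocities": joint speeds; "effort": joint torques, N m; "tool_pos": TCP position; "tool_rot": TCP orientation; "contact_force": force on the tool from outside, world axes, zero at the start; "torque": the same for the moment, N m; "finger_gap": opening from 0.0 (shut) to 1.0 (fully open); "finger_force": force on a finger pad.
Only numpy, scipy, OpenCV 4.12 (cv2) and the standard library are available. Lean on these libraries where they do the work, as an engineer would, in place of code of your own. Each camera call takes 0.05 s, during which the arm holds its last target. There are 200 camera calls.

### The job

Take the pull hook from its rest, reach under the glass of the pass, catch the red order basket by its rim and drag it fully through to this side of the glass, standing flat, without the gripper or arm touching the basket; then hang the hook back in its rest. Take the scanner from its cradle, aim it at the bar-code label on top of the order and hold it steady there for about a second, then lay it back in its cradle. Don't tip the order, hit the glass, or shift the other orders, bottles, card terminal or pen cup.

Things in the scene. Friction and masses are not known exactly. Their poses are not given: they have to be found in the camera images.
- hook_grip (a point): Pull hook (150 g): middle of its black round handle, 26 mm thick, 110 mm long. +x runs along the tool: from 55 to 150 mm a bare 8 mm steel rod, then an 8 mm finger turned straight down (-z), its rounded end 56 mm below the handle axis. Starts in its rest, finger down, axis 85 mm over the counter, free to be gripped across from above. Centre of mass about 20 mm ahead of here.
- hook_tip (a point): Centre of the rounded lower end of the hook's finger: 150 mm ahead of hook_grip along +x and 52 mm below it. Axes as hook_grip.
- rest: Fixed steel rest of the hook. Origin at counter level, +x along the hook as it lies. Two open 90-degree V notches, 8 mm thick: at x = -46 mm for the handle, at x = 85 mm for the rod; arms 25 mm either side, up to 101 mm high; nothing over 8 mm between. In place, hook_grip is 85 mm above this origin (x, y zero), same heading, finger down.
- basket: Red order basket, 110 (x) by 150 (y) by 55 mm high, 4 mm walls, about 0.4 kg, open on top, on the counter behind the glass. Origin at its underside's centre, +x to its far wall. A kraft meal box (70 by 132, lid 69 mm up) is fixed in it against the far wall, leaving inside the near wall a free slot, 31 mm wide, from x = -51 to -20 mm, floor 4 mm up. Slides at a few newtons; trails a hook pulling at its near wall.
- label (a point): Centre of the white bar-code label (64 by 44 mm) flat on the meal box in the basket, facing up, 15 mm ahead (+x) of the basket's origin and 70 mm above it; 64 mm is along y.
- guard: Fixed glass guard across the counter, along y. Origin at counter level in the glass plane; -x is this, the robot's side. Glass with steel edge strips (16 mm thick at most) from 170 to 352 mm over the counter, 550 mm either side; open below. 30 mm square posts at y = -560 and 560 mm.
- scanner_grip (a point): Hand scanner (180 g): middle of its black grip, 36 mm wide (y), 28 mm high, reaching 62 mm behind and 68 mm ahead; +x to the head. Lies level in its cradle, free to be gripped across from above here. The 62 mm wide head bends down in front, lowest edge 34 mm below this point. Centre of mass about 30 mm ahead of here.
- scan_window (a point): Centre of the scanner's amber window, 112 mm ahead of scanner_grip and 23 mm below it. Here +x is the beam, forward and 45 degrees down when the grip is level. It reads the label when the label's centre is within 14 mm of the beam line, 40 to 160 mm away, the beam within 60 degrees of square to the label.
- cradle: Fixed grey cradle of the scanner. Origin at counter level, +x along the scanner as it lies. Two saddles, 10 mm thick, at x = -80 and 10 mm: floors 55 mm up, cheeks leaning outward from 43 mm apart, 35 mm either side at most, 73 mm high; nothing over 15 mm between. In place, scanner_grip is at x = -33 mm, y = 0, 69 mm up, same heading.
- meal_box_mid (a point): Another order, to be left alone: black meal box with a clear lid, 134 by 109 by 67 mm high, behind the glass. Centre, half-way up.
- soup_tub_mid (a point): Another order, to be left alone: white round soup tub, 114 mm across the lid, 98 mm high, behind the glass. Centre, half-way up.
- salsa_red_mid (a point): Red squeeze bottle, 58 mm across, 190 mm high, to be left alone. Centre, half-way up.
- salsa_green_mid (a point): Green squeeze bottle, 58 mm across, 190 mm high, to be left alone. Centre, half-way up.
- card_terminal_mid (a point): Grey card terminal, 165 (x) by 78 by 45 mm high, to be left alone. Centre, 22 mm up.
- pen_cup_mid (a point): Dark steel pen cup, 76 mm across, 100 mm high, its pens and scissors up to 155 mm, to be left alone. Centre, half-way up the cup.
Mind the look-alikes: they are no part of the job. Leave any blue look-alike of the part that bears scanner_grip alone.

How it is judged:
On the way, in this order (a step that is already met when the one before it is completed fails the run):
1. the hook, its finger below the rim, drags the order (contact force between hook and basket above 0.2 N and z of hook_tip in the frame of basket below 0.052 m and distance of basket from where it was at the start of the episode above 0.02 m), for 0.1 s.
2. the order stands flat, fully on this side of the glass, free of the hook (((angle between the x axis of basket and the x axis of guard, either way round below 0.22 rad and x of basket in the frame of guard below -0.073 m) or (angle between the x axis of basket and the x axis of guard, either way round below 0.45 rad and x of basket in the frame of guard below -0.084 m) or x of basket in the frame of guard below -0.096 m) and angle between basket's own z axis and vertical below 0.08 rad and height (world z) of basket below 0.008 m and linear speed of basket below 0.02 m/s and contact force between hook and basket below 0.05 N), for 0.2 s.
3. the scanner is held steady with its beam on the label, from 40 to 160 mm (x of label in the frame of scan_window between 0.04 and 0.16 m and y of label in the frame of scan_window between -0.014 and 0.014 m and z of label in the frame of scan_window between -0.014 and 0.014 m and angle between the x axis of scan_window and the z axis of label, either way round below 1.05 rad and linear speed of scanner below 0.03 m/s and angular speed of scanner below 0.3 rad/s), for 0.6 s.
At the end, for the whole second after the job is handed in: Basket flat (0.08 rad) and still, wholly on the robot's side of the glass (origin 73 mm before the glass plane if within 0.22 rad of square, 84 to 0.45 rad, else 96); hook still in both notches, finger down (25 mm along, 10 across, 6 high); scanner level, still, in its cradle (17, 12, 5 mm) (((angle between the x axis of basket and the x axis of guard, either way round below 0.22 rad and x of basket in the frame of guard below -0.073 m) or (angle between the x axis of basket and the x axis of guard, either way round below 0.45 rad and x of basket in the frame of guard below -0.084 m) or x of basket in the frame of guard below -0.096 m) and angle between basket's own z axis and vertical below 0.08 rad and height (world z) of basket below 0.008 m and linear speed of each of basket, hook, scanner below 0.02 m/s and x of hook_grip in the frame of rest between -0.025 and 0.025 m and y of hook_grip in the frame of rest between -0.01 and 0.01 m and z of hook_grip in the frame of rest between 0.079 and 0.091 m and z of hook_tip in the frame of rest below 0.06 m and x of scanner_grip in the frame of cradle between -0.05 and -0.016 m and y of scanner_grip in the frame of cradle between -0.012 and 0.012 m and z of scanner_grip in the frame of cradle between 0.064 and 0.075 m and angle between scanner_grip's own z axis and vertical below 0.12 rad); the robot touches nothing.
It fails at once if the order is tipped by more than 0.35 rad (angle between basket's own z axis and vertical above 0.35 rad).
It fails at once if the gripper or arm touches the basket (contact force between any of the fingers, the arm and basket above 0.5 N).
It fails at once if the glass guard is struck with more than 10 N (contact force between guard and anything else above 10 N).
It fails at once if another order behind the glass is shifted by more than 20 mm (distance of any of meal_box_mid, soup_tub_mid from where it was at the start of the episode above 0.02 m).
It fails at once if a salsa bottle, the card terminal or the pen cup is shifted by more than 20 mm or tipped (distance of any of salsa_red_mid, salsa_green_mid, card_terminal_mid, pen_cup_mid from where it was at the start of the episode above 0.02 m).
It also fails if it takes over 72 s, if anything falls off the work surface, if the arm or the gripper's body presses on something with over 40 N, if the wrist force passes 120 N, or if a joint passes its speed limit or range.

## Working session

There is one attempt and no reset: what is moved stays moved. The work goes in short steps, Python scripts to look and compute and a tool call to move; the robot and the scene stay as the last step left them, time stands still between calls to the robot, and variables do not carry over. Pictures are saved under pics/ and viewed, at most 13 in all, crops included, and the job is handed in when it is done.

Besides the shell and the picture viewer there is one more tool, called after ">>>" as a command line: name --pt "numbers of a row" for each row, then --argument value for the rest. play_rows: Moves the arm, as the interface text tells. Its arguments: {"type":"object","properties":{"motion":{"type":"array"},"newtons":{"type":"number"}},"required":["motion"]}

```bash
mkdir -p pics; cat > h.py <<'E'
import numpy as np, cv2
from scipy.spatial.transform import Rotation as R
from workcell import manip
def grab(n,save=None):
    f=manip.grab_frame(n)
    np.savez('/tmp/'+n+'.npz',**f)
    if save: cv2.imwrite('pics/'+save,f['img'][:,:,::-1])
    return f
def load(n): return dict(np.load('/tmp/'+n+'.npz'))
def world(f,u,v,z=None):
    """pixel->world, by depth, or on the plane of height z"""
    M=R.from_rotvec(f['rvec'].ravel()).as_matrix(); t=f['tvec'].ravel()
    r=np.linalg.inv(f['mtx'])@np.array([u,v,1.]); c=-M.T@t; d=M.T@r
    if z is None: return c+d*f['z_map'][int(round(v)),int(round(u))]
    return c+d*(z-c[2])/d[2]
def cloud(f):
    M=R.from_rotvec(f['rvec'].ravel()).as_matrix(); t=f['tvec'].ravel()
    v,u=np.mgrid[:400,:640]; r=np.stack([u,v,np.ones_like(u)],-1)@np.linalg.inv(f['mtx']).T
    return (r*f['z_map'][...,None]-t)@M
def pix(f,p): return cv2.projectPoints(np.array(p,float).reshape(-1,3),f['rvec'],f['tvec'],f['mtx'],None)[0].reshape(-1,2)
E
python3 - <<'E'
from h import *
for n in('top','side'): 
    f=grab(n,n+'1.png'); print(n,f['mtx'][0,0],world(f,320,200),-R.from_rotvec(f['rvec'].ravel()).as_matrix().T@f['tvec'].ravel())
o=manip.observe();print(o)
E
```

```text
top 441.9119537457702 [ 5.18989714e-01 -1.75361500e-02 -3.39534311e-04] [ 0.43290203 -0.04485039  1.31267099]
side 370.84824327604485 [0.44738517 0.08678691 0.18239358] [0.15632452 0.85130888 0.82223719]
{'t': 0.1, 'joints': array([-1.43430319e+00,  1.81435698e-01,  1.60788318e+00,  2.55742777e-05,
        1.35380708e+00, -2.06327845e-01]), 'joint_velocities': array([-2.00046735e-03, -1.45919136e-03, -2.04999458e-03,  1.25717111e-03,
       -2.44122897e-04, -3.79443654e-06]), 'effort': array([ 6.73527775e-04, -4.34816337e+01, -3.42695725e+01,  7.05279876e-02,
        3.39660910e-02, -3.84930581e-05]), 'tool_pos': array([ 0.1932575 , -0.54131395,  0.4039295 ]), 'tool_rot': array([-3.09404553e+00, -5.35599028e-01, -1.23220628e-04]), 'contact_force': array([ 0.39572971, -0.74768973, -0.84356685]), 'torque': array([-0.02554801,  0.01303454, -0.00557984]), 'finger_force': 0.0, 'finger_gap': 1.0002702352967277}
```

View pics/top1.png

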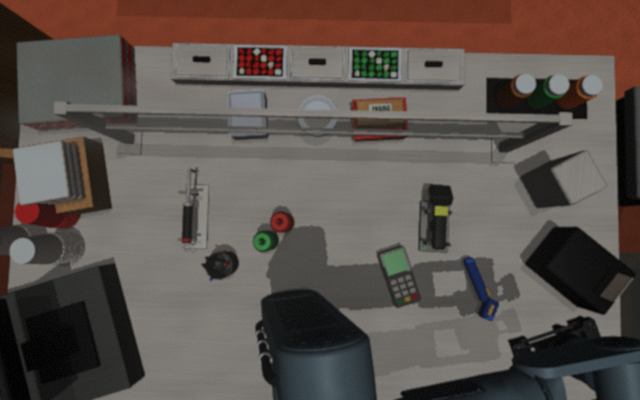

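View pics/side1.png

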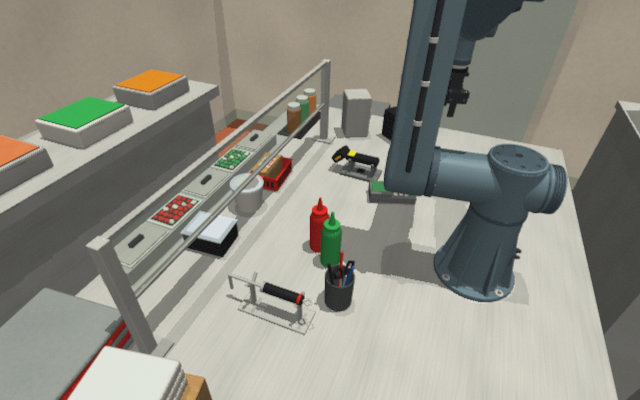

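The top view shows the hook at (190,205), the black/yellow scanner at (436,215), the blue look-alike at (482,285), and the red basket with its kraft box at (380,118). Robot x points up in the picture and y points left. I'll enlarge the three work areas to confirm.

```bash
python3 - <<'E'
from h import *
f=load('top'); im=f['img'][:,:,::-1]
def crop(u,v,w,h,s):
    c=cv2.resize(im[v:v+h,u:u+w],None,fx=s,fy=s,interpolation=cv2.INTER_CUBIC)
    for k in range(0,w,10):
        cv2.line(c,(k*s,0),(k*s,6),(0,0,255),1); cv2.putText(c,str(u+k),(k*s,16),0,.33,(0,0,255),1)
    for k in range(10,h,10):
        cv2.line(c,(0,k*s),(6,k*s),(0,0,255),1); cv2.putText(c,str(v+k),(8,k*s+4),0,.33,(0,0,255),1)
    return c
a=crop(170,160,50,100,6); b=crop(410,175,50,100,6)
c=crop(340,85,80,70,5)
can=np.zeros((600,800,3),np.uint8); 
a=cv2.resize(a,(200*1,400)) if 0 else crop(175,165,40,85,6); b=crop(412,178,46,80,6)
can[:a.shape[0],:a.shape[1]]=a; can[:b.shape[0],250:250+b.shape[1]]=b
c=crop(345,90,66,55,4); can[:220,530:794]=c
d=load('side'); e=cv2.resize(d['img'][140:200,245:305,::-1],None,fx=4,fy=4); can[230:470,530:770]=e
cv2.imwrite('pics/crops.png',can)
E
```

```text
(no output)
```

View pics/crops.png

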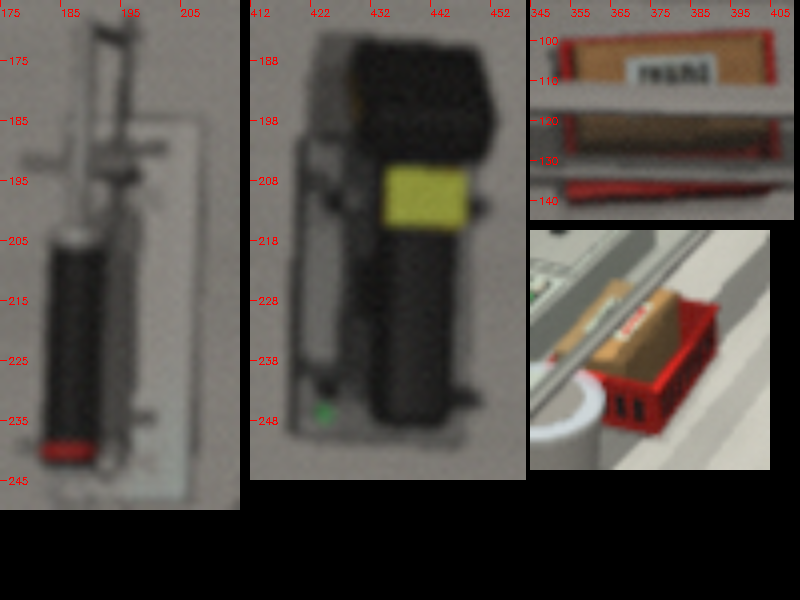

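```bash
python3 - <<'E'
from h import *
f=load('top'); np.set_printoptions(precision=4,suppress=True)
print('hook rear,front,rodend',[world(f,*p,.085) for p in((186.3,242.8),(187.8,203.5),(191.2,169.5))])
print('scan rear, yellow',world(f,438.7,248.5,.069),world(f,441.5,211,.08))
C=cloud(f); i=f['img'].astype(int)
# scanner top axis by cloud; grip
m=np.zeros((400,640),bool); m[180:252,425:455]=1
for nm,(u0,u1,v0,v1,z0,z1) in dict(grip=(428,450,217,247,.072,.1),yel=(430,452,205,215,.072,.11),head=(425,455,184,200,.05,.12),hook=(180,195,206,237,.085,.11),rod=(184,196,170,198,.08,.11)).items():
    P=C[v0:v1,u0:u1].reshape(-1,3); P=P[(P[:,2]>z0)&(P[:,2]<z1)]
    c=P.mean(0); w,V=np.linalg.eigh(np.cov((P-c)[:,:2].T)); d=V[:,1]*np.sign(V[0,1])
    print(nm,len(P),c,P.min(0),P.max(0),'yaw',np.degrees(np.arctan2(d[1],d[0])))
for n in('top','side'):
    f=load(n); C=cloud(f); i=f['img'].astype(int); r=(i[...,0]>90)&(i[...,0]>2.2*i[...,1])
    P=C[r]; k=(P[:,2]<.08)&(P[:,2]>.0)&(P[:,0]>.55)&(abs(P[:,1]+.14)<.15); P=P[k]; print(n,len(P),P.min(0),P.max(0))
    h=P[abs(P[:,2]-.053)<.006]; 
    if len(h)>5: print(cv2.minAreaRect(h[:,:2].astype(np.float32)))
    b=(i[...,0]>130)&(i[...,0]>1.3*i[...,2])&(i[...,0]<2*i[...,1]); Q=C[b]; Q=Q[(abs(Q[:,2]-.069)<.005)&(Q[:,0]>.55)&(abs(Q[:,1]+.14)<.15)]
    print('lid',len(Q),Q.min(0),Q.max(0), cv2.minAreaRect(Q[:,:2].astype(np.float32)))
    G=C.reshape(-1,3); G=G[(G[:,2]>.12)&(G[:,2]<.36)&(G[:,0]>.5)&(abs(G[:,1])<.45)&(G[:,0]<.8)]; print('glass',len(G),[ (round(z,2),G[abs(G[:,2]-z)<.01][:,0].min() if (abs(G[:,2]-z)<.01).any() else 0, G[abs(G[:,2]-z)<.01][:,0].max() if (abs(G[:,2]-z)<.01).any() else 0) for z in np.arange(.13,.36,.02)])
E
```

```text
hook rear,front,rodend [array([0.3856, 0.3482, 0.085 ]), array([0.4947, 0.3492, 0.085 ]), array([0.5904, 0.3442, 0.085 ])]
scan rear, yellow [ 0.3868 -0.3538  0.069 ] [ 0.4912 -0.3582  0.08  ]
grip 402 [ 0.4336 -0.3511  0.0814] [ 0.3936 -0.3813  0.0724] [ 0.4749 -0.3221  0.0884] yaw -1.084800848730236
yel 141 [ 0.4947 -0.3546  0.0843] [ 0.4819 -0.3867  0.0722] [ 0.5082 -0.3348  0.0928] yaw 89.63819332347212
head 354 [ 0.5439 -0.352   0.0815] [ 0.5233 -0.3854  0.0542] [ 0.5689 -0.324   0.1046] yaw -86.62618808948044
hook 290 [0.4452 0.347  0.0952] [0.4042 0.3354 0.085 ] [0.4876 0.3622 0.1033] yaw 0.10638082448068824
rod 110 [0.5444 0.3477 0.089 ] [0.5124 0.326  0.0819] [0.5886 0.3613 0.1024] yaw 4.222299223905625
top 106 [ 0.6967 -0.2581  0.0469] [ 0.8182 -0.1069  0.0614]
((0.7569923996925354, -0.18503117561340332), (0.11178886145353317, 0.15384441614151), 4.429429054260254)
lid 10 [ 0.7912 -0.1697  0.0643] [ 0.7976 -0.1235  0.0718] ((0.794244647026062, -0.1466456949710846), (0.004777462687343359, 0.046333931386470795), 2.331838369369507)
glass 9209 [(np.float64(0.13), 0, 0), (np.floa
[... 1389 characters left out ...]
float64(0.6869016616701488)), (np.float64(0.21), np.float64(0.6807169463227112), np.float64(0.6873468292148167)), (np.float64(0.23), np.float64(0.6806749543017541), np.float64(0.6873721078293376)), (np.float64(0.25), np.float64(0.680178611906508), np.float64(0.6868183771842596)), (np.float64(0.27), np.float64(0.6801842989538872), np.float64(0.6869707875179365)), (np.float64(0.29), np.float64(0.6804207213844091), np.float64(0.6866607285638288)), (np.float64(0.31), np.float64(0.6804079925573088), np.float64(0.6873494029492935)), (np.float64(0.33), np.float64(0.6806496789343627), np.float64(0.6871759262269554)), (np.float64(0.35), np.float64(0.6752955813741361), np.float64(0.6965562851494979))]
```

The crops confirm the targets. The hook has a black handle with a red tail, finger pointing ahead. The scanner with the yellow band is the black one, not the blue look-alike. The red basket holds a kraft box with a label. Now I'll move towards the hook, rotating to yaw 0 on the way.

>>> play_rows --pt "88 44 -5 0 0 0 3.9" --pt "88 89 -11 0 0 0 7.9" --pt "88 133 -16 0 0 0 11.8" --pt "88 178 -22 0 0 0 15.7" --pt "88 222 -27 0 0 0 19.65"

```text
t: 0.6
tool_pos: [0.3947, -0.4403, 0.4043]
tool_rot: [-3.141, 0.005, 0.001]
contact_force: [-0.1, -1.2, -0.6]
finger_gap: 0.999
finger_force: 0.0
```

>>> play_rows --pt "88 3 -50 0 0 0 0" --pt "88 6 -99 0 0 0 0" --pt "88 9 -149 0 0 0 0" --pt "88 12 -198 0 0 0 0" --pt "88 15 -248 0 0 0 0"

```text
t: 1.1
tool_pos: [0.408, -0.1916, 0.4043]
tool_rot: [-3.141, 0.001, 0.001]
contact_force: [0.9, 0.8, -0.5]
finger_gap: 0.997
finger_force: 0.0
```

>>> play_rows --pt "88 3 -50 0 0 0 0" --pt "88 6 -99 0 0 0 0" --pt "88 9 -149 0 0 0 0" --pt "88 12 -198 0 0 0 0" --pt "88 15 -248 0 0 0 0"

```text
t: 1.6
tool_pos: [0.4228, 0.0563, 0.4047]
tool_rot: [3.142, -0.001, 0.001]
contact_force: [0.4, -0.1, -0.6]
finger_gap: 0.995
finger_force: 0.0
```

>>> play_rows --pt "88 3 -50 0 0 0 0" --pt "88 6 -99 0 0 0 0" --pt "88 9 -149 0 0 0 0" --pt "88 12 -198 0 0 0 0" --pt "88 15 -248 0 0 0 0"

```text
t: 2.1
tool_pos: [0.4379, 0.3044, 0.4045]
tool_rot: [3.141, 0.0, -0.0]
contact_force: [0.4, -0.2, 0.3]
finger_gap: 0.997
finger_force: 0.0
```

```bash
python3 - <<'E'
from h import *
np.set_printoptions(precision=4,suppress=True)
o=manip.observe();print(o['t'],o['tool_pos'],R.from_rotvec(o['tool_rot']).as_matrix(),o['joints'],o['contact_force'])
grab('wrist','w1.png'); f=grab('top'); f=load('wrist')
C=cloud(f); P=C.reshape(-1,3); P=P[(P[:,2]>.07)&(P[:,2]<.11)&(abs(P[:,0]-.45)<.06)&(abs(P[:,1]-.348)<.03)]; print(len(P),P.mean(0) if len(P) else 0)
E
```

```text
2.1 [0.4379 0.3044 0.4045] [[ 1.      0.0002 -0.0002]
 [ 0.0002 -1.     -0.0003]
 [-0.0002  0.0003 -1.    ]] [ 0.3847  0.0879  1.7118 -0.0002  1.3422  1.9554] [ 0.3569 -0.1963  0.3102]
3239 [0.4454 0.349  0.0942]
```

View pics/w1.png

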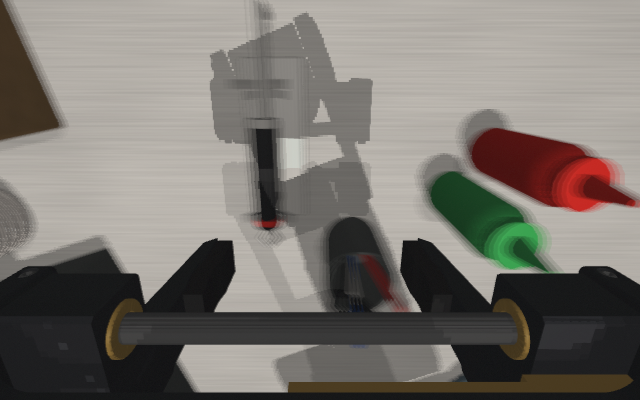

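The wrist view shows the handle from about (262,122) to (267,228), the pen cup at (358,270), and the bottles to the right. The picture is slightly motion-blurred.

```bash
python3 - <<'E'
from h import *
np.set_printoptions(precision=4,suppress=True)
f=load('wrist'); print([world(f,*p,.085) for p in((262.5,119),(267,229),(261,80))], world(f,358,240,.1))
C=cloud(f); 
for x0,x1 in((.39,.42),(.42,.45),(.45,.48),(.5,.53),(.53,.57)):
    P=C.reshape(-1,3); P=P[(P[:,2]>.08)&(P[:,2]<.105)&(P[:,0]>x0)&(P[:,0]<x1)&(abs(P[:,1]-.348)<.03)]; print(x0,len(P),np.median(P,0),P.min(0),P.max(0))
f=load('top');print('pencup',world(f,220,264,.1),'term',[world(f,*p,.045) for p in((378,250),(404,244),(418,297),(395,307))], 'bottles',world(f,282,221,.17),world(f,264,241,.17))
E
```

```text
[array([0.4943, 0.3567, 0.085 ]), array([0.3819, 0.3582, 0.085 ]), array([0.5284, 0.3562, 0.085 ])] [0.3767 0.2645 0.1   ]
0.39 913 [0.4012 0.3481 0.0951] [0.39   0.3254 0.08  ] [0.4199 0.3746 0.1002]
0.42 781 [0.4355 0.3485 0.0961] [0.42   0.3374 0.0832] [0.45   0.3625 0.0995]
0.45 861 [0.4654 0.3486 0.0962] [0.45   0.3375 0.0838] [0.4799 0.3627 0.0999]
0.5 751 [0.5233 0.3506 0.0896] [0.5    0.3265 0.0814] [0.53   0.3757 0.1022]
0.53 465 [0.5504 0.3505 0.0885] [0.53   0.3469 0.0832] [0.5699 0.3551 0.0908]
pencup [0.331  0.2485 0.1   ] term [array([ 0.3773, -0.1873,  0.045 ]), array([ 0.3962, -0.261 ,  0.045 ]), array([ 0.2483, -0.3022,  0.045 ]), array([ 0.2188, -0.2377,  0.045 ])] bottles [0.4511 0.0757 0.17  ] [0.3985 0.1205 0.17  ]
```

>>> play_rows --pt "88 2 -43 0 0 0 0" --pt "88 2 -43 40 0 0 0" --pt "88 2 -43 60 0 0 0" --pt "88 2 -43 60 0 0 0" --pt "88 2 -43 60 0 0 0"

```text
t: 2.7
tool_pos: [0.4406, 0.3448, 0.3448]
tool_rot: [3.141, -0.001, -0.001]
contact_force: [0.5, 1.0, 0.6]
finger_gap: 1.002
finger_force: 0.0
```

```bash
python3 - <<'E'
from h import *
f=grab('wrist','w2.png'); c=f['img'][0:300,130:530,::-1]
np.set_printoptions(precision=4,suppress=True)
print(manip.observe()['tool_pos'])
C=cloud(f)
for x0,x1 in((.39,.42),(.42,.45),(.45,.48),(.51,.52),(.535,.57)):
    P=C.reshape(-1,3); P=P[(P[:,2]>.083)&(P[:,2]<.105)&(P[:,0]>x0)&(P[:,0]<x1)&(abs(P[:,1]-.348)<.03)]; print(x0,len(P),np.median(P,0),P.min(0),P.max(0))
E
```

```text
[0.4409 0.3449 0.3459]
0.39 1222 [0.402  0.3501 0.0956] [0.39   0.3255 0.083 ] [0.42   0.3747 0.1   ]
0.42 1104 [0.4355 0.35   0.0962] [0.42  0.338 0.084] [0.4499 0.3632 0.0999]
0.45 1249 [0.4654 0.3505 0.0964] [0.4501 0.3383 0.085 ] [0.48   0.3633 0.1002]
0.51 156 [0.515  0.3505 0.0886] [0.51   0.3468 0.0842] [0.5199 0.3549 0.0915]
0.535 641 [0.5537 0.3509 0.0886] [0.5352 0.3474 0.0846] [0.5699 0.3551 0.0911]
```

View pics/w2.png

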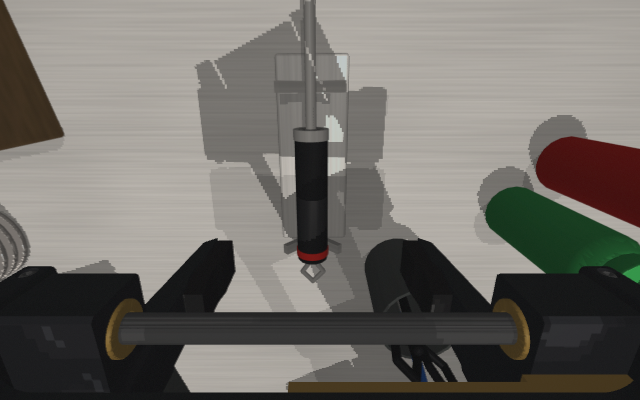

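The handle is centred at (313,195), aligned with the tool, and well clear of the pen cup. Descending and gripping.

>>> play_rows --pt "88 0 -5 40 0 0 0" --pt "88 0 -5 80 0 0 0" --pt "88 0 -5 105 0 0 0" --pt "88 0 -5 113 0 0 0" --pt "88 0 -5 113 0 0 0"

```text
t: 3.25
tool_pos: [0.4409, 0.3501, 0.2322]
tool_rot: [3.142, -0.001, 0.0]
contact_force: [0.2, -0.4, 1.0]
finger_gap: 0.999
finger_force: 0.0
```

>>> play_rows --pt "15 0 0 0 0 0 0" --pt "15 0 0 0 0 0 0" --pt "15 0 0 0 0 0 0" --pt "15 0 0 0 0 0 0" --pt "15 0 0 0 0 0 0" --newtons 40

```text
t: 3.75
tool_pos: [0.4405, 0.3503, 0.2322]
tool_rot: [-3.141, 0.0, -0.001]
contact_force: [-0.1, -0.3, -0.4]
finger_gap: 0.57
finger_force: 0.0
```

>>> play_rows --pt "15 0 0 0 0 0 0" --pt "15 0 0 0 0 0 0" --pt "15 0 0 0 0 0 0"

```text
t: 4.05
tool_pos: [0.4404, 0.3501, 0.2317]
tool_rot: [3.141, 0.0, -0.0]
contact_force: [-0.5, -12.4, 4.0]
finger_gap: 0.297
finger_force: 6.2
```

>>> play_rows --pt "15 0 0 0 0 0 0" --pt "15 0 0 0 0 0 0" --pt "15 0 0 -5 0 0 0" --pt "15 0 0 -15 0 0 0" --pt "15 0 0 -30 0 0 0"

```text
t: 4.55
tool_pos: [0.44, 0.3502, 0.2619]
tool_rot: [3.141, -0.0, -0.002]
contact_force: [0.0, -0.2, -0.8]
finger_gap: 0.278
finger_force: 39.7
```

>>> play_rows --pt "15 0 0 -30 0 0 0" --pt "15 0 0 -60 0 0 0" --pt "15 0 0 -100 0 0 0" --pt "15 0 0 -145 0 0 0" --pt "15 0 0 -175 0 0 0"

```text
t: 5.05
tool_pos: [0.4403, 0.3504, 0.4418]
tool_rot: [-3.139, -0.0, -0.007]
contact_force: [0.1, -0.0, -0.4]
finger_gap: 0.28
finger_force: 39.7
```

```bash
python3 - <<'E'
from h import *
np.set_printoptions(precision=4,suppress=True)
f=grab('side'); g=grab('wrist')
o=manip.observe();print(o['t'],o['tool_pos'],o['finger_force'],o['contact_force'])
can=np.hstack([cv2.resize(f['img'][130:330,190:390,::-1],(400,400)),cv2.resize(g['img'][:,:,::-1],(400,250))[:, :] if 0 else cv2.copyMakeBorder(cv2.resize(g['img'][:,:,::-1],(400,250)),0,150,0,0,0)])
cv2.imwrite('pics/lift.png',can)
E
```

```text
5.15 [0.4411 0.3509 0.4439] 39.732436537742615 [ 0.0561  1.118  -0.7079]
```

View pics/lift.png

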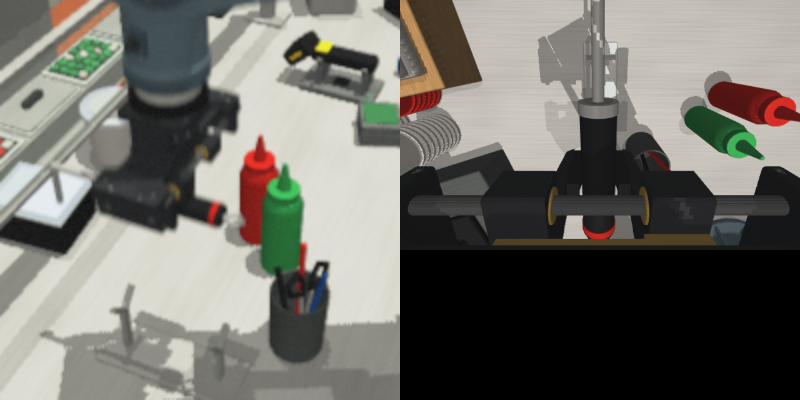

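The hook is firmly held and level. Carrying it over to the basket line.

>>> play_rows --pt "15 0 30 0 0 0 0" --pt "15 0 78 0 0 0 0" --pt "15 0 126 0 0 0 0" --pt "15 0 174 0 0 0 0" --pt "15 0 222 0 0 0 0"

```text
t: 5.65
tool_pos: [0.4394, 0.1268, 0.4359]
tool_rot: [-3.141, -0.001, 0.001]
contact_force: [1.1, -0.6, -0.8]
finger_gap: 0.278
finger_force: 39.7
```

>>> play_rows --pt "15 0 48 0 0 0 0" --pt "15 0 96 0 0 0 0" --pt "15 0 144 0 0 0 0" --pt "15 0 192 0 0 0 0" --pt "15 0 235 0 0 0 0"

```text
t: 6.15
tool_pos: [0.4395, -0.1086, 0.4361]
tool_rot: [-3.141, 0.001, 0.001]
contact_force: [0.4, 1.3, -1.3]
finger_gap: 0.275
finger_force: 39.7
```

>>> play_rows --pt "15 0 40 0 0 0 0" --pt "15 0 70 20 0 0 0" --pt "15 0 80 60 0 0 0" --pt "15 0 80 105 0 0 0" --pt "15 0 80 135 0 0 0"

```text
t: 6.65
tool_pos: [0.4388, -0.1864, 0.2982]
tool_rot: [-3.139, 0.002, 0.005]
contact_force: [0.0, 0.0, -2.0]
finger_gap: 0.278
finger_force: 39.7
```

>>> play_rows --pt "15 0 0 10 0 0 0" --pt "15 0 0 10 0 0 0" --pt "15 0 0 10 0 0 0"

```text
t: 6.95
tool_pos: [0.4409, -0.187, 0.293]
tool_rot: [3.141, 0.0, 0.002]
contact_force: [-0.0, -0.1, -1.5]
finger_gap: 0.278
finger_force: 39.7
```

```bash
python3 - <<'E'
from h import *
np.set_printoptions(precision=4,suppress=True)
o=manip.observe();print(o['t'],o['tool_pos'],o['tool_rot'],o['finger_force'],o['contact_force'])
g=grab('wrist','w3.png'); grab('side','s3.png')
C=cloud(g); i=g['img'].astype(int); r=(i[...,0]>60)&(i[...,0]>2.2*i[...,1])
P=C[r&(g['z_map']>0)]; P=P[(P[:,0]>.66)&(P[:,2]<.08)]; print(len(P))
if len(P): print(P.min(0),P.max(0)); h=P[P[:,2]>.045]; print(len(h),cv2.minAreaRect(h[:,:2].astype(np.float32)))
E
```

```text
6.95 [ 0.4409 -0.187   0.293 ] [3.1405 0.0003 0.0024] 39.732390493154526 [-0.0052 -0.1182 -1.5218]
0
```

View pics/w3.png

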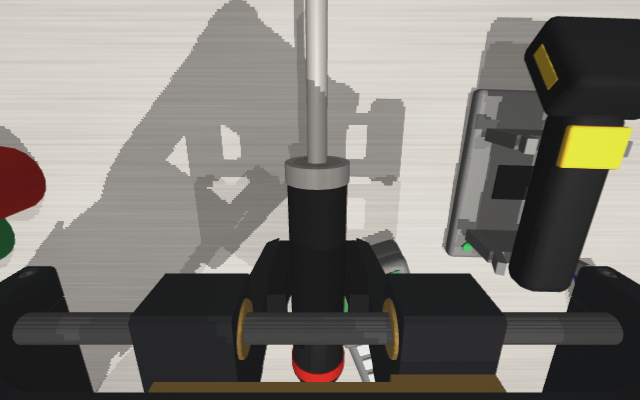

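The hook is still held straight and the scanner is visible on the right at (590,150). Advancing under the glass.

>>> play_rows --pt "15 20 0 8 0 0 0" --pt "15 50 0 8 0 0 0" --pt "15 85 0 8 0 0 0" --pt "15 115 0 8 0 0 0" --pt "15 129 0 8 0 0 0"

```text
t: 7.55
tool_pos: [0.5721, -0.1869, 0.2859]
tool_rot: [3.139, 0.001, 0.007]
contact_force: [-0.3, -0.5, -0.8]
finger_gap: 0.277
finger_force: 39.7
```

>>> play_rows --pt "15 0 0 0 0 0 0" --pt "15 0 0 0 0 0 0"

```text
t: 7.75
tool_pos: [0.5693, -0.1867, 0.2846]
tool_rot: [3.141, 0.001, 0.001]
contact_force: [-0.5, -0.4, -1.1]
finger_gap: 0.276
finger_force: 39.7
```

```bash
python3 - <<'E'
from h import *
np.set_printoptions(precision=4,suppress=True)
o=manip.observe();print(o['t'],o['tool_pos'],o['tool_rot'],o['contact_force'])
g=grab('wrist'); s=grab('side'); t=grab('top')
a=cv2.resize(g['img'][:200,170:470,::-1],(600,400),interpolation=cv2.INTER_CUBIC); b=cv2.resize(s['img'][140:200,230:290,::-1],(200,200),interpolation=cv2.INTER_CUBIC)
can=np.zeros((600,800,3),np.uint8); can[:400,:600]=a; can[:200,600:]=b; can[400:,:400]=cv2.resize(t['img'][90:150,320:440,::-1],(400,200),interpolation=cv2.INTER_CUBIC)
cv2.imwrite('pics/reach.png',can)
for n,g in(('w',g),('t',t)):
    C=cloud(g); i=g['img'].astype(int); r=(i[...,0]>60)&(i[...,0]>2.2*i[...,1])
    P=C[r&(g['z_map']>0)]; P=P[(P[:,0]>.66)&(P[:,2]<.08)]; h=P[P[:,2]>.045]; print(n,len(P),len(h))
    if len(h)>5: print(h.min(0),h.max(0),cv2.minAreaRect(h[:,:2].astype(np.float32)))
E
```

```text
7.75 [ 0.5693 -0.1867  0.2846] [3.141  0.0007 0.0011] [-0.5176 -0.4407 -1.0572]
w 3339 2026
[ 0.6926 -0.2469  0.0457] [ 0.7035 -0.1106  0.0579] ((0.7012481093406677, -0.17872969806194305), (0.010719910264015198, 0.13618941605091095), 2.9218978881835938)
t 939 839
[ 0.6963 -0.7493  0.0457] [0.9733 0.5678 0.0794] ((0.815394401550293, -0.08150374889373779), (1.3269230127334595, 0.22621601819992065), 83.0161361694336)
```

View pics/reach.png

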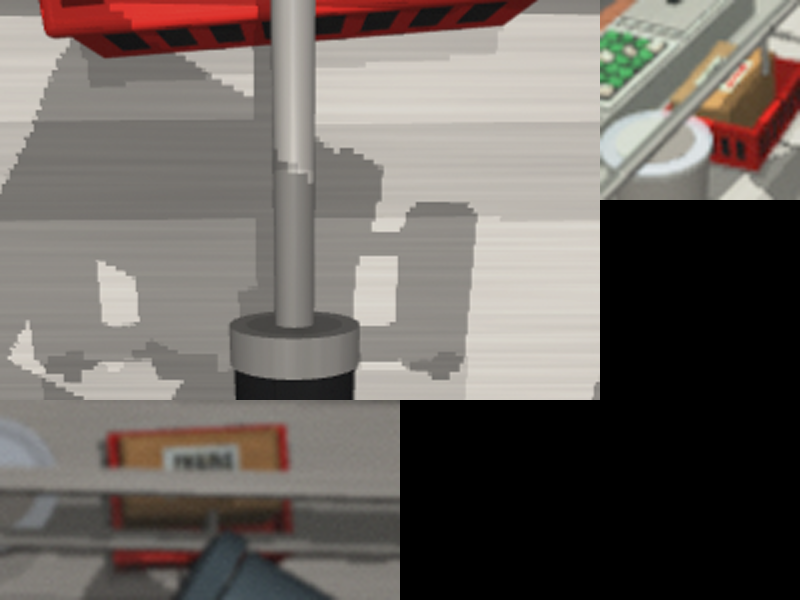

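The basket's near wall crosses at x≈0.70. The side crop shows the finger over the slot, between the wall and the kraft box. Lowering now.

>>> play_rows --pt "15 0 0 12 0 0 0" --pt "15 0 0 25 0 0 0" --pt "15 0 0 38 0 0 0" --pt "15 0 0 50 0 0 0" --pt "15 0 0 53 0 0 0"

```text
t: 8.4
tool_pos: [0.5684, -0.1864, 0.228]
tool_rot: [-3.14, 0.0, 0.006]
contact_force: [-0.3, -0.2, -1.9]
finger_gap: 0.276
finger_force: 39.7
```

>>> play_rows --pt "15 -4 0 0 0 0 0" --pt "15 -8 0 0 0 0 0" --pt "15 -12 0 0 0 0 0" --pt "15 -16 0 0 0 0 0" --pt "15 -20 0 0 0 0 0"

```text
t: 8.9
tool_pos: [0.5493, -0.1869, 0.2314]
tool_rot: [3.141, -0.0, 0.003]
contact_force: [1.6, -0.2, -2.1]
finger_gap: 0.275
finger_force: 39.8
```

>>> play_rows --pt "15 -10 0 0 0 0 0" --pt "15 -22 0 0 0 0 0" --pt "15 -34 0 0 0 0 0" --pt "15 -46 0 0 0 0 0" --pt "15 -58 0 0 0 0 0"

```text
t: 9.4
tool_pos: [0.4901, -0.1867, 0.2307]
tool_rot: [-3.142, 0.001, 0.0]
contact_force: [2.7, -0.5, -2.6]
finger_gap: 0.275
finger_force: 39.8
```

>>> play_rows --pt "15 -12 0 0 0 0 0" --pt "15 -24 0 0 0 0 0" --pt "15 -36 0 0 0 0 0" --pt "15 -48 0 0 0 0 0" --pt "15 -60 0 0 0 0 0"

```text
t: 9.9
tool_pos: [0.4304, -0.1868, 0.2308]
tool_rot: [3.142, -0.0, 0.0]
contact_force: [2.2, 0.4, -3.7]
finger_gap: 0.28
finger_force: 39.8
```

```bash
cat > bk.py <<'E'
from h import *
np.set_printoptions(precision=4,suppress=True)
def basket(names=('top','side')):
    o=manip.observe();print(o['t'],o['tool_pos'],o['contact_force'])
    for n in names:
        g=grab(n); C=cloud(g); i=g['img'].astype(int); r=(i[...,0]>60)&(i[...,0]>2.2*i[...,1])
        P=C[r&(g['z_map']>0)]; P=P[(P[:,0]>.48)&(P[:,0]<.85)&(abs(P[:,1]+.18)<.12)&(P[:,2]<.08)&(P[:,2]>.047)]; print(n,len(P))
        if len(P)>5: print(P.min(0),P.max(0),cv2.minAreaRect(P[:,:2].astype(np.float32)))
        P=C[(i[...,0]>100)&(i[...,0]>1.3*i[...,2])&(i[...,0]<2*i[...,1])]; P=P[(abs(P[:,2]-.07)<.006)&(P[:,0]>.48)&(abs(P[:,1]+.18)<.12)]
        if len(P)>5: print('lid',len(P),P.min(0),P.max(0),cv2.minAreaRect(P[:,:2].astype(np.float32)))
        P=C[i.min(2)>150] if 0 else C.reshape(-1,3)
E
python3 -c "from bk import *; basket()"
```

```text
9.9 [ 0.4304 -0.1868  0.2308] [ 2.1728  0.3907 -3.6949]
top 247
[ 0.5691 -0.2634  0.0472] [ 0.6894 -0.1068  0.0634] ((0.6284370422363281, -0.18504616618156433), (0.11312788724899292, 0.15375834703445435), 3.5474092960357666)
lid 777 [ 0.6081 -0.2522  0.0641] [ 0.6829 -0.1174  0.076 ] ((0.6451975703239441, -0.18557775020599365), (0.07126596570014954, 0.13245877623558044), 3.343276023864746)
side 150
[ 0.5623 -0.2635  0.0471] [ 0.6763 -0.1047  0.0606] ((0.6225141882896423, -0.1835463047027588), (0.11505960673093796, 0.15489855408668518), 3.649312973022461)
lid 331 [ 0.5735 -0.2547  0.0642] [ 0.6777 -0.1127  0.0746] ((0.6245508790016174, -0.18568190932273865), (0.10185837745666504, 0.1422826051712036), 2.5956835746765137)
```

>>> play_rows --pt "15 -10 0 0 0 0 0" --pt "15 -20 0 0 0 0 0" --pt "15 -29 0 0 0 0 0" --pt "15 -36 0 0 0 0 0" --pt "15 -39 0 0 0 0 0"

```text
t: 10.5
tool_pos: [0.3916, -0.1867, 0.2307]
tool_rot: [-3.141, 0.001, 0.0]
contact_force: [2.7, -0.1, -2.1]
finger_gap: 0.276
finger_force: 39.8
```

>>> play_rows --pt "15 4 0 0 0 0 0" --pt "15 9 0 0 0 0 0" --pt "15 9 0 0 0 0 0" --pt "15 9 0 0 0 0 0" --pt "15 9 0 0 0 0 0"

```text
t: 11.0
tool_pos: [0.4014, -0.1867, 0.2306]
tool_rot: [-3.141, -0.0, 0.001]
contact_force: [0.9, 0.4, -2.0]
finger_gap: 0.281
finger_force: 39.7
```

>>> play_rows --pt "15 0 0 -10 0 0 0" --pt "15 0 0 -25 0 0 0" --pt "15 0 0 -45 0 0 0" --pt "15 0 0 -75 0 0 0" --pt "15 0 0 -110 0 0 0"

```text
t: 11.5
tool_pos: [0.4008, -0.1864, 0.3416]
tool_rot: [-3.14, 0.0, 0.002]
contact_force: [-0.0, 0.2, -1.3]
finger_gap: 0.277
finger_force: 39.7
```

```bash
python3 -c "
from bk import *; basket()
cv2.imwrite('pics/after.png',load('side')['img'][:,:,::-1])"
```

```text
11.5 [ 0.4008 -0.1864  0.3416] [-0.0351  0.1562 -1.3493]
top 248
[ 0.5291 -0.2639  0.0477] [ 0.6481 -0.1074  0.0631] ((0.588570237159729, -0.18498140573501587), (0.11214244365692139, 0.15383405983448029), 2.751232385635376)
lid 783 [ 0.5681 -0.2525  0.064 ] [ 0.6428 -0.1182  0.0758] ((0.6060565710067749, -0.1851656436920166), (0.0709926187992096, 0.13421930372714996), 3.116966485977173)
side 159
[ 0.5256 -0.2652  0.047 ] [ 0.6395 -0.1035  0.0616] ((0.5855017304420471, -0.18464821577072144), (0.11478637158870697, 0.15839795768260956), 2.748194694519043)
lid 313 [ 0.5631 -0.2544  0.0643] [ 0.6404 -0.1171  0.0758] ((0.6008615493774414, -0.1843905746936798), (0.07385455071926117, 0.13652287423610687), 3.32262921333313)
```

View pics/after.png

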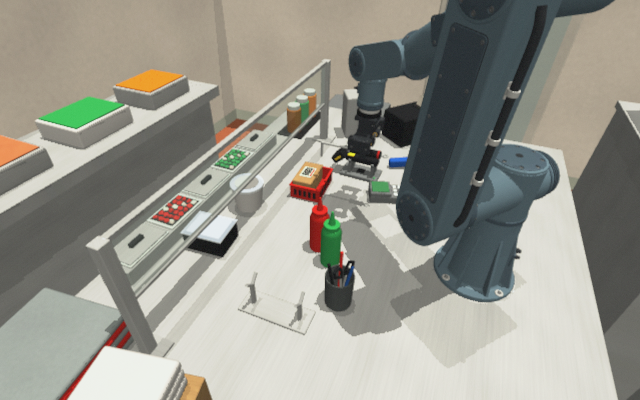

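The order stands flat on this side of the glass at about (0.587, -0.185), with the hook free above it. Returning the hook to its rest.

>>> play_rows --pt "15 10 0 -45 0 0 0" --pt "15 20 -10 -80 0 0 0" --pt "15 30 -50 -95 0 0 0" --pt "15 39 -98 -95 0 0 0" --pt "15 39 -146 -95 0 0 0"

```text
t: 12.1
tool_pos: [0.4406, -0.0395, 0.4361]
tool_rot: [3.141, -0.003, 0.002]
contact_force: [0.9, 0.9, -3.2]
finger_gap: 0.277
finger_force: 39.7
```

>>> play_rows --pt "15 0 -48 0 0 0 0" --pt "15 0 -96 0 0 0 0" --pt "15 0 -144 0 0 0 0" --pt "15 0 -192 0 0 0 0" --pt "15 0 -240 0 0 0 0"

```text
t: 12.6
tool_pos: [0.4396, 0.2012, 0.4353]
tool_rot: [3.141, -0.0, -0.001]
contact_force: [1.0, -0.1, -1.3]
finger_gap: 0.274
finger_force: 39.7
```

>>> play_rows --pt "15 0 -48 0 0 0 0" --pt "15 0 -96 0 0 0 0" --pt "15 0 -130 0 0 0 0" --pt "15 0 -150 0 0 0 0" --pt "15 0 -150 0 0 0 0"

```text
t: 13.1
tool_pos: [0.4396, 0.3513, 0.4347]
tool_rot: [3.141, 0.005, -0.002]
contact_force: [-0.1, -0.3, -1.8]
finger_gap: 0.279
finger_force: 39.7
```

>>> play_rows --pt "15 0 0 40 0 0 0" --pt "15 0 0 85 0 0 0" --pt "15 0 0 125 0 0 0" --pt "15 0 0 150 0 0 0" --pt "15 0 0 150 0 0 0"

```text
t: 13.6
tool_pos: [0.4387, 0.3472, 0.2812]
tool_rot: [3.137, -0.002, -0.013]
contact_force: [-0.5, 0.1, -1.6]
finger_gap: 0.275
finger_force: 39.7
```

```bash
python3 -c "
from bk import *
o=manip.observe();print(o['t'],o['tool_pos'],o['tool_rot'],o['contact_force'])
f=grab('wrist');C=cloud(f).reshape(-1,3)
for x0,x1 in((.47,.49),(.51,.52),(.54,.57)):
    P=C[(C[:,2]>.09)&(C[:,2]<.15)&(C[:,0]>x0)&(C[:,0]<x1)&(abs(C[:,1]-.35)<.03)]; print(x0,len(P),np.median(P,0),P.max(0))
"
```

```text
13.6 [0.4387 0.3472 0.2812] [ 3.1371 -0.0019 -0.013 ] [-0.5339  0.058  -1.616 ]
0.47 2883 [0.4804 0.348  0.1455] [0.49   0.3612 0.1494]
0.51 549 [0.5152 0.3479 0.137 ] [0.5198 0.3518 0.1392]
0.54 677 [0.5449 0.3482 0.1364] [0.5501 0.3521 0.139 ]
```

>>> play_rows --pt "15 0 0 0 0 0 0" --pt "15 0 0 0 0 0 0" --pt "15 0 0 20 0 0 0" --pt "15 0 0 35 0 0 0" --pt "15 0 0 35 0 0 0"

```text
t: 14.15
tool_pos: [0.4397, 0.3488, 0.2493]
tool_rot: [3.14, -0.0, -0.004]
contact_force: [-0.6, -0.3, -2.1]
finger_gap: 0.277
finger_force: 39.7
```

>>> play_rows --pt "15 0 0 0 0 0 0" --pt "15 0 0 0 0 0 0"

```text
t: 14.35
tool_pos: [0.4408, 0.3494, 0.2516]
tool_rot: [-3.141, 0.0, -0.002]
contact_force: [0.5, -0.1, -0.0]
finger_gap: 0.283
finger_force: 39.7
```

Aligned with the pick position. Lowering the last 20 mm and watching the force.

>>> play_rows --pt "15 0 -1 8 0 0 0" --pt "15 0 -1 14 0 0 0" --pt "15 0 -1 18 0 0 0" --pt "15 0 -1 20 0 0 0" --pt "15 0 -1 20 0 0 0"

```text
t: 14.85
tool_pos: [0.4404, 0.3499, 0.2318]
tool_rot: [3.14, 0.0, -0.001]
contact_force: [-5.4, -5.8, 12.4]
finger_gap: 0.28
finger_force: 38.6
```

>>> play_rows --pt "15 0 0 0 0 0 0" --pt "15 0 0 0 0 0 0"

```text
t: 15.05
tool_pos: [0.4404, 0.3499, 0.2318]
tool_rot: [3.14, 0.0, -0.001]
contact_force: [-5.7, -6.4, 12.5]
finger_gap: 0.279
finger_force: 38.6
```

>>> play_rows --pt "15 0 0 -1 0 0 0" --pt "40 0 0 -1 0 0 0" --pt "60 0 0 -1 0 0 0" --pt "75 0 0 -1 0 0 0" --pt "75 0 0 -1 0 0 0"

```text
t: 15.55
tool_pos: [0.4405, 0.3503, 0.2316]
tool_rot: [-3.141, 0.0, -0.0]
contact_force: [0.1, -0.3, 0.1]
finger_gap: 0.617
finger_force: 0.0
```

>>> play_rows --pt "75 0 0 0 0 0 0" --pt "75 0 0 0 0 0 0" --pt "75 0 0 -20 0 0 0" --pt "75 0 0 -55 0 0 0" --pt "75 0 0 -100 0 0 0"

```text
t: 16.05
tool_pos: [0.4396, 0.3498, 0.3308]
tool_rot: [3.14, -0.0, -0.007]
contact_force: [1.2, 0.6, 0.6]
finger_gap: 0.85
finger_force: 0.0
```

```bash
python3 -c "
from bk import *
o=manip.observe();print(o['t'],o['tool_pos'],o['tool_rot'],o['contact_force'],o['finger_gap'])
f=grab('wrist','w5.png');C=cloud(f).reshape(-1,3)
for x0,x1 in((.39,.42),(.42,.45),(.45,.48),(.51,.52),(.535,.57)):
    P=C[(C[:,2]>.083)&(C[:,2]<.105)&(C[:,0]>x0)&(C[:,0]<x1)&(abs(C[:,1]-.348)<.03)]; print(x0,len(P),np.median(P,0),P.min(0),P.max(0))
"
```

```text
16.05 [0.4396 0.3498 0.3308] [ 3.1396 -0.0004 -0.0066] [1.2233 0.6309 0.5641] 0.8503353081316034
0.39 1329 [0.4021 0.35   0.0956] [0.3901 0.3254 0.083 ] [0.42   0.3745 0.0996]
0.42 1244 [0.4355 0.3508 0.0962] [0.42   0.3375 0.0836] [0.45   0.3633 0.0993]
0.45 1413 [0.4655 0.3508 0.0963] [0.45   0.3382 0.0845] [0.48   0.3634 0.0995]
0.51 168 [0.5151 0.3508 0.0886] [0.5103 0.3473 0.0844] [0.5196 0.3549 0.0908]
0.535 734 [0.553  0.3514 0.0887] [0.5351 0.3474 0.0852] [0.5699 0.3552 0.0912]
```

View pics/w5.png

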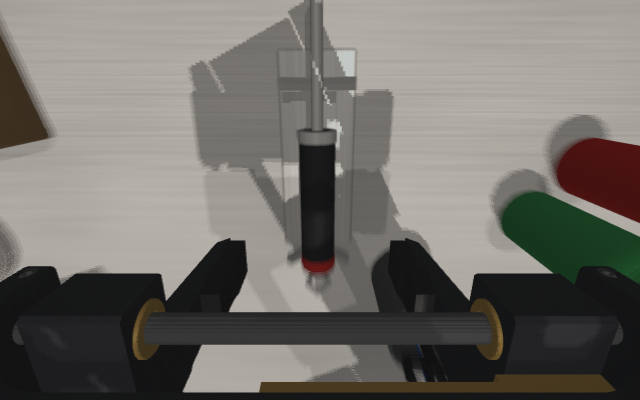

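The hook is back in both notches, with heights and positions the same as before. Now to the scanner.

>>> play_rows --pt "88 0 0 -45 0 0 0" --pt "88 0 30 -90 0 0 0" --pt "88 0 78 -100 0 0 0" --pt "88 0 127 -100 0 0 0" --pt "88 0 176 -100 0 0 0"

```text
t: 16.6
tool_pos: [0.4401, 0.1729, 0.4327]
tool_rot: [-3.141, -0.002, -0.004]
contact_force: [1.1, -0.1, -0.2]
finger_gap: 0.996
finger_force: 0.0
```

>>> play_rows --pt "88 0 49 0 0 0 0" --pt "88 0 98 0 0 0 0" --pt "88 0 147 0 0 0 0" --pt "88 0 196 0 0 0 0" --pt "88 0 245 0 0 0 0"

```text
t: 17.1
tool_pos: [0.4399, -0.0726, 0.432]
tool_rot: [3.141, -0.0, 0.002]
contact_force: [1.1, 0.5, -0.1]
finger_gap: 0.998
finger_force: 0.0
```

>>> play_rows --pt "88 2 49 0 0 0 0" --pt "88 4 98 0 0 0 0" --pt "88 6 147 0 0 0 0" --pt "88 8 196 0 0 0 0" --pt "88 8 245 0 0 0 0"

```text
t: 17.6
tool_pos: [0.448, -0.3179, 0.4317]
tool_rot: [3.141, -0.001, 0.001]
contact_force: [-0.0, 0.5, -0.0]
finger_gap: 1.004
finger_force: 0.0
```

>>> play_rows --pt "88 0 36 30 0 0 0" --pt "88 0 36 70 0 0 0" --pt "88 0 36 90 0 0 0" --pt "88 0 36 90 0 0 0" --pt "88 0 36 90 0 0 0"

```text
t: 18.1
tool_pos: [0.4484, -0.3519, 0.3421]
tool_rot: [-3.142, 0.0, -0.0]
contact_force: [-0.1, 0.2, 0.2]
finger_gap: 0.999
finger_force: 0.0
```

```bash
python3 -c "
from bk import *
o=manip.observe();print(o['t'],o['tool_pos'],o['tool_rot'],o['contact_force'])
f=grab('wrist','w6.png');C=cloud(f).reshape(-1,3)
for x0,x1 in((.395,.41),(.41,.425),(.425,.44),(.44,.455),(.455,.47),(.48,.51),(.52,.53),(.53,.54),(.54,.55),(.55,.56),(.56,.57)):
    P=C[(C[:,2]>.07)&(C[:,2]<.125)&(C[:,0]>x0)&(C[:,0]<x1)&(abs(C[:,1]+.354)<.04)]; print(x0,len(P),np.median(P,0) if len(P) else 0,P.min(0) if len(P) else 0,P.max(0) if len(P) else 0)
"
```

```text
18.1 [ 0.4484 -0.3519  0.3421] [-3.1416  0.0001 -0.0001] [-0.0892  0.2217  0.2038]
0.395 783 [ 0.4018 -0.3512  0.0824] [ 0.395  -0.3853  0.0701] [ 0.4099 -0.3181  0.0849]
0.41 668 [ 0.4176 -0.352   0.0828] [ 0.41   -0.3702  0.0746] [ 0.425  -0.3348  0.0849]
0.425 710 [ 0.4325 -0.352   0.0829] [ 0.425  -0.3706  0.0753] [ 0.44   -0.3351  0.0853]
0.44 750 [ 0.4476 -0.3528  0.0829] [ 0.4401 -0.3711  0.075 ] [ 0.455  -0.3353  0.085 ]
0.455 801 [ 0.4626 -0.3528  0.0828] [ 0.455  -0.3715  0.0748] [ 0.47   -0.3356  0.0851]
0.48 2229 [ 0.4942 -0.3548  0.0848] [ 0.48   -0.3881  0.07  ] [ 0.51   -0.3207  0.0877]
0.52 1209 [ 0.5254 -0.3553  0.0954] [ 0.52   -0.3865  0.0839] [ 0.5294 -0.3244  0.0982]
0.53 1300 [ 0.5346 -0.3552  0.0913] [ 0.53   -0.3866  0.079 ] [ 0.54   -0.3247  0.0974]
0.54 1223 [ 0.5449 -0.3554  0.0812] [ 0.54   -0.3869  0.0704] [ 0.55   -0.3251  0.088 ]
0.55 637 [ 0.5529 -0.354   0.073 ] [ 0.55  -0.386  0.07 ] [ 0.5578 -0.3258  0.0773]
0.56 0 0 0 0
```

View pics/w6.png

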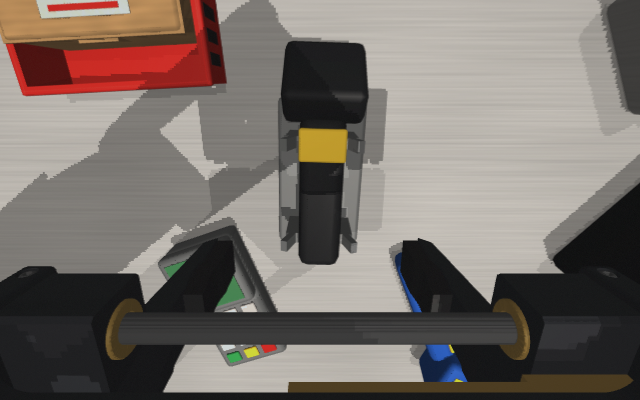

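The scanner is centred at (322,160), lying with the yaw at about -1.5° in its cradle. It has the amber/yellow band and a black body. The blue one at (425,320) is the look-alike and clear of the path. Descending to grip.

>>> play_rows --pt "88 0.5 1.4 40 0 0 1.5" --pt "88 0.5 1.4 80 0 0 1.5" --pt "88 0.5 1.4 112 0 0 1.5" --pt "88 0.5 1.4 126 0 0 1.5" --pt "88 0.5 1.4 126 0 0 1.5"

```text
t: 18.65
tool_pos: [0.4489, -0.3529, 0.2153]
tool_rot: [-3.14, 0.041, 0.001]
contact_force: [-0.8, -0.2, 0.1]
finger_gap: 0.996
finger_force: 0.0
```

>>> play_rows --pt "20 0 0 0 0 0 0" --pt "20 0 0 0 0 0 0" --pt "20 0 0 0 0 0 0" --pt "20 0 0 0 0 0 0" --pt "20 0 0 0 0 0 0" --newtons 50

```text
t: 19.15
tool_pos: [0.4489, -0.3533, 0.2163]
tool_rot: [3.141, -0.041, 0.001]
contact_force: [-0.1, 0.5, 0.3]
finger_gap: 0.57
finger_force: 0.0
```

>>> play_rows --pt "20 0 0 0 0 0 0" --pt "20 0 0 0 0 0 0" --pt "20 0 0 0 0 0 0" --pt "20 0 0 0 0 0 0"

```text
t: 19.55
tool_pos: [0.4488, -0.3532, 0.2158]
tool_rot: [3.141, -0.041, -0.0]
contact_force: [-0.0, -1.3, 1.3]
finger_gap: 0.404
finger_force: 50.0
```

>>> play_rows --pt "20 0 0 -8 0 0 0" --pt "20 0 0 -25 0 0 0" --pt "20 0 0 -50 0 0 0" --pt "20 0 0 -78 0 0 0" --pt "20 0 0 -88 0 0 0"

```text
t: 20.05
tool_pos: [0.4494, -0.3537, 0.3068]
tool_rot: [3.138, -0.041, 0.004]
contact_force: [-0.0, -0.3, -2.2]
finger_gap: 0.4
finger_force: 50.0
```

>>> play_rows --pt "20 -5 -30 0 0 0 0" --pt "20 -12 -70 0 0 0 -0.5" --pt "20 -19 -115 0 0 0 -1" --pt "20 -25 -150 0 0 0 -1.5" --pt "20 -27.4 -167.4 0 0 0 -1.5"

```text
t: 20.55
tool_pos: [0.4248, -0.1823, 0.3028]
tool_rot: [-3.14, -0.002, 0.003]
contact_force: [0.0, -0.2, -2.4]
finger_gap: 0.403
finger_force: 50.0
```

>>> play_rows --pt "20 0 0 0 0 0 0" --pt "20 0 0 0 0 0 0" --pt "20 0 0 0 0 0 0"

```text
t: 20.85
tool_pos: [0.4262, -0.1864, 0.3039]
tool_rot: [3.141, -0.002, 0.001]
contact_force: [-0.9, 0.8, -1.2]
finger_gap: 0.403
finger_force: 50.0
```

```bash
python3 -c "
from bk import *
basket(('top','wrist'))
o=manip.observe();print(o['tool_rot'])
f=load('wrist');cv2.imwrite('pics/w7.png',f['img'][:,:,::-1]);C=cloud(f).reshape(-1,3)
for x0,x1 in((.45,.46),(.46,.47),(.495,.505),(.505,.515),(.515,.525),(.525,.535),(.535,.545)):
    P=C[(C[:,2]>.1)&(C[:,2]<.25)&(C[:,0]>x0)&(C[:,0]<x1)&(abs(C[:,1]+.185)<.04)]; print(x0,len(P),np.median(P,0) if len(P) else 0,P.min(0) if len(P) else 0,P.max(0) if len(P) else 0)
for x,dx in((.449,0),):pass
"
```

```text
20.85 [ 0.4262 -0.1864  0.3039] [-0.9091  0.7665 -1.2146]
top 208
[ 0.5294 -0.2637  0.0475] [ 0.6478 -0.1074  0.063 ] ((0.5890734195709229, -0.18497616052627563), (0.1125292032957077, 0.1533970832824707), 3.016611099243164)
lid 805 [ 0.5681 -0.2525  0.064 ] [ 0.6424 -0.1182  0.0752] ((0.6055834293365479, -0.18546104431152344), (0.07175128906965256, 0.13370990753173828), 1.916105031967163)
wrist 1872
[ 0.5264 -0.2648  0.047 ] [ 0.5647 -0.1084  0.0583] ((0.5469506978988647, -0.1866387128829956), (0.038004033267498016, 0.15576165914535522), 1.2546947002410889)
[ 3.1412 -0.0025  0.0003]
0.45 16806 [ 0.4556 -0.1851  0.219 ] [ 0.45   -0.225   0.1631] [ 0.46   -0.145   0.2377]
0.46 2907 [ 0.4639 -0.1847  0.1734] [ 0.46   -0.225   0.1704] [ 0.47  -0.145  0.227]
0.495 5397 [ 0.5005 -0.1858  0.1826] [ 0.495  -0.2163  0.1749] [ 0.505  -0.1552  0.1864]
0.505 6245 [ 0.5097 -0.1858  0.1815] [ 0.505  -0.2169  0.1704] [ 0.515  -0.1547  0.1862]
0.515 5126 [ 0.5198 -0.1858  0.1715] [ 0.515  -0.2168  0.1591] [ 0.525  -0.1552  0.1779]
0.525 4306 [ 0.5298 -0.1859  0.1615] [ 0.525  -0.2166  0.1506] [ 0.535  -0.1553  0.1678]
0.535 2020 [ 0.5376 -0.1859  0.1537] [ 0.535  -0.2163  0.146 ] [ 0.5414 -0.1564  0.1575]
```

View pics/w7.png

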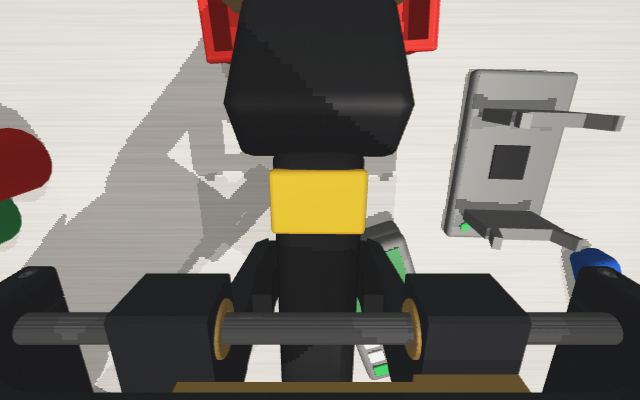

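The scanner is held level and straight with no slip, and the beam is computed to land on the label at (0.603,-0.185,0.070). Holding.

>>> play_rows --pt "20 0 0 0 0 0 0" --pt "20 0 0 0 0 0 0" --pt "20 0 0 0 0 0 0" --pt "20 0 0 0 0 0 0" --pt "20 0 0 0 0 0 0"

```text
t: 21.45
tool_pos: [0.4258, -0.1851, 0.3037]
tool_rot: [3.142, -0.0, 0.0]
contact_force: [-0.2, 0.1, -2.3]
finger_gap: 0.4
finger_force: 50.0
```

>>> play_rows --pt "20 0 0 0 0 0 0" --pt "20 0 0 0 0 0 0" --pt "20 0 0 0 0 0 0" --pt "20 0 0 0 0 0 0" --pt "20 0 0 0 0 0 0"

```text
t: 21.95
tool_pos: [0.4258, -0.1851, 0.3037]
tool_rot: [3.142, -0.0, 0.0]
contact_force: [-0.1, -0.4, -1.0]
finger_gap: 0.403
finger_force: 50.0
```

>>> play_rows --pt "20 3 0 0 0 0 0" --pt "20 3 0 0 0 0 0" --pt "20 3 0 0 0 0 0" --pt "20 3 0 0 0 0 0" --pt "20 3 0 0 0 0 0"

```text
t: 22.45
tool_pos: [0.4288, -0.1851, 0.3037]
tool_rot: [-3.141, 0.0, 0.0]
contact_force: [0.2, 0.6, -2.3]
finger_gap: 0.404
finger_force: 50.0
```

>>> play_rows --pt "20 0 0 0 0 0 0" --pt "20 0 0 0 0 0 0" --pt "20 0 0 0 0 0 0" --pt "20 0 0 0 0 0 0" --pt "20 0 0 0 0 0 0"

```text
t: 22.95
tool_pos: [0.4288, -0.1851, 0.3037]
tool_rot: [-3.142, 0.0, -0.0]
contact_force: [-0.4, 0.3, -1.9]
finger_gap: 0.401
finger_force: 50.0
```

```bash
python3 -c "
from bk import *
o=manip.observe();print(o['t'],o['tool_pos'],o['tool_rot'],o['finger_force'])
# white label pixels on the lid, unoccluded views
for n in('top','side'):
    f=grab(n);C=cloud(f);i=f['img'].astype(int);m=(i.min(2)>.72*i.max(2))&(abs(C[...,2]-.07)<.008)&(C[...,0]>.56)&(C[...,0]<.65)&(abs(C[...,1]+.185)<.06)
    P=C[m]; print(n,len(P),P.min(0) if len(P) else 0,P.max(0) if len(P) else 0)
"
```

```text
22.95 [ 0.4288 -0.1851  0.3037] [-3.1416  0.0003 -0.    ] 49.98515725135803
top 347 [ 0.5825 -0.2184  0.0631] [ 0.627  -0.1518  0.0763]
side 126 [ 0.5785 -0.2444  0.0664] [ 0.6399 -0.1484  0.0762]
```

The label centre measures (0.605,-0.185), within 3 mm of the beam. Returning the scanner to the cradle.

>>> play_rows --pt "20 2 20 0 0 0 0" --pt "20 7 60 0 0 0 0.5" --pt "20 13 105 0 0 0 1" --pt "20 18 148 0 0 0 1.5" --pt "20 20.1 168.2 0 0 0 1.5"

```text
t: 23.55
tool_pos: [0.4489, -0.3568, 0.304]
tool_rot: [3.139, -0.045, 0.001]
contact_force: [0.5, 1.2, -1.4]
finger_gap: 0.401
finger_force: 50.0
```

>>> play_rows --pt "20 0 0 0 0 0 0" --pt "20 0 0 0 0 0 0" --pt "20 0 0 25 0 0 0" --pt "20 0 0 50 0 0 0" --pt "20 0 0 60 0 0 0"

```text
t: 24.05
tool_pos: [0.4482, -0.351, 0.2413]
tool_rot: [-3.138, 0.039, 0.005]
contact_force: [0.3, 0.5, -1.6]
finger_gap: 0.4
finger_force: 50.0
```

>>> play_rows --pt "20 0 0 0 0 0 0" --pt "20 0 0 0 0 0 0" --pt "20 0 0 0 0 0 0"

```text
t: 24.35
tool_pos: [0.4494, -0.3535, 0.2452]
tool_rot: [3.14, -0.041, 0.002]
contact_force: [0.5, 0.8, -1.1]
finger_gap: 0.4
finger_force: 50.0
```

>>> play_rows --pt "20 0 0 10 0 0 0" --pt "20 0 0 19 0 0 0" --pt "20 0 0 25 0 0 0" --pt "20 0 0 28 0 0 0" --pt "20 0 0 28 0 0 0"

```text
t: 24.85
tool_pos: [0.4488, -0.3533, 0.2158]
tool_rot: [-3.141, 0.041, 0.001]
contact_force: [-3.0, 2.4, 5.0]
finger_gap: 0.402
finger_force: 50.0
```

>>> play_rows --pt "20 0 0 0 0 0 0" --pt "20 0 0 0 0 0 0"

```text
t: 25.05
tool_pos: [0.4488, -0.3532, 0.2158]
tool_rot: [-3.141, 0.041, 0.001]
contact_force: [-2.5, 3.5, 4.4]
finger_gap: 0.399
finger_force: 50.0
```

Seated (about 5 N up). Releasing and rising.

>>> play_rows --pt "50 0 0 0 0 0 0" --pt "75 0 0 0 0 0 0" --pt "85 0 0 0 0 0 0" --pt "85 0 0 0 0 0 0" --pt "85 0 0 0 0 0 0"

```text
t: 25.55
tool_pos: [0.4489, -0.3534, 0.2157]
tool_rot: [3.141, -0.041, 0.0]
contact_force: [0.4, -0.2, 0.0]
finger_gap: 0.831
finger_force: 0.0
```

>>> play_rows --pt "85 0 0 0 0 0 0" --pt "85 0 0 -20 0 0 0" --pt "85 0 0 -60 0 0 0" --pt "85 0 0 -105 0 0 0" --pt "85 0 0 -126 0 0 0"

```text
t: 26.05
tool_pos: [0.4496, -0.354, 0.3461]
tool_rot: [3.137, -0.041, 0.006]
contact_force: [0.2, -1.3, 0.9]
finger_gap: 0.963
finger_force: 0.0
```

>>> play_rows --pt "85 0 0 0 0 0 0" --pt "85 0 0 0 0 0 0" --pt "85 0 0 0 0 0 0" --pt "85 0 0 0 0 0 0" --pt "85 0 0 0 0 0 0"

```text
t: 26.55
tool_pos: [0.4486, -0.3531, 0.3402]
tool_rot: [-3.139, 0.041, 0.003]
contact_force: [0.2, 0.5, -0.1]
finger_gap: 0.965
finger_force: 0.0
```

```bash
python3 -c "
from bk import *
basket(('top','side'))
f=grab('wrist');C=cloud(f).reshape(-1,3)
for x0,x1 in((.41,.425),(.425,.44),(.44,.455),(.455,.47),(.52,.53),(.53,.54),(.54,.55)):
    P=C[(C[:,2]>.07)&(C[:,2]<.125)&(C[:,0]>x0)&(C[:,0]<x1)&(abs(C[:,1]+.354)<.04)]; print(x0,len(P),np.median(P,0),P.min(0),P.max(0))
C=cloud(load('top')).reshape(-1,3)
for a,b in((.405,.487),(.513,.588)):
    P=C[(C[:,2]>.083)&(C[:,2]<.11)&(C[:,0]>a)&(C[:,0]<b)&(abs(C[:,1]-.348)<.02)]; print('hook',P.mean(0))
"
```

```text
26.55 [ 0.4486 -0.3531  0.3402] [ 0.1939  0.4698 -0.1321]
top 277
[ 0.5318 -0.264   0.0477] [ 0.6478 -0.1075  0.0619] ((0.5888426899909973, -0.18599526584148407), (0.11186549812555313, 0.1551211029291153), 2.5176966190338135)
lid 820 [ 0.5683 -0.2528  0.0641] [ 0.6424 -0.1183  0.0754] ((0.6053435802459717, -0.18539337813854218), (0.07212023437023163, 0.13341525197029114), 1.6574147939682007)
side 159
[ 0.5259 -0.2637  0.047 ] [ 0.6389 -0.1041  0.0604] ((0.5839625597000122, -0.18396401405334473), (0.11333230882883072, 0.15753145515918732), 1.575101375579834)
lid 321 [ 0.5623 -0.2511  0.0644] [ 0.6396 -0.1155  0.0753] ((0.6006960868835449, -0.18429358303546906), (0.07397174090147018, 0.1348993331193924), 2.523862600326538)
0.41 667 [ 0.4176 -0.3507  0.0827] [ 0.4101 -0.3686  0.0749] [ 0.425  -0.3331  0.0847]
0.425 712 [ 0.4326 -0.3517  0.0828] [ 0.425  -0.3696  0.0745] [ 0.44   -0.3338  0.0854]
0.44 762 [ 0.4477 -0.3521  0.0828] [ 0.4401 -0.3696  0.0745] [ 0.455  -0.334   0.0856]
0.455 801 [ 0.4627 -0.3526  0.0829] [ 0.455  -0.3705  0.0742] [ 0.47   -0.3344  0.0852]
0.52 1291 [ 0.5252 -0.3548  0.0954] [ 0.52   -0.3855  0.0835] [ 0.53   -0.3234  0.0985]
0.53 1296 [ 0.5349 -0.3544  0.0911] [ 0.53   -0.3858  0.0776] [ 0.54   -0.3236  0.0968]
0.54 1188 [ 0.5449 -0.3548  0.0811] [ 0.54   -0.3858  0.0708] [ 0.55   -0.324   0.0875]
hook [0.4462 0.3469 0.095 ]
hook [0.5427 0.3494 0.0897]
```

All three objects are in place, so I'm handing in.

```bash
python3 -c "
from workcell import manip
print(manip.finish_job())"
```

```text
the job is handed in; nothing more can be done
None
```

I handed the job in at about 26.6 s of the 72 s allowed; no verdict was reported. By my last camera measurements the basket stands flat about 97 mm on the robot's side of the glass, and the hook and scanner are back where they started. The scanner was held still for about 1 s with its beam within 3 mm of the measured label centre; I had no direct confirmation of the read.

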